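# Nest graded bowls rim down on the kiln shelf and top them with a cup

### The job

Stack the pale kiln shelf for the bisque firing: in the middle of it nest the three dark flared bowls rim down, the smallest first, then the middle-sized one over it and the largest over both, so that every rim lies flat on the shelf. Then stand the straight-sided cup upright, foot to foot, centred on the large bowl's foot. The unfired ware is brittle, so lower each piece gently all the way down before letting go, never letting it drop, and leave the props and tools on the bench where they are.

Things in the scene. Friction and masses are not known exactly. Their poses are not given: they have to be found in the camera images.
- bowl_small: smallest of three flared bowls of dark clay, lying rim down. Rim 76 mm across, height 39 mm, wall about 5 mm. Its foot on top is a round stub 36 mm across, 11 mm high, sheer sided, to grip; below it a 3 mm ledge and the straight flared wall. Hollow 23 mm deep. Origin: centre of the rim circle; z up through the foot.
- bowl_middle: middle-sized of three flared bowls of dark clay, lying rim down. Rim 114 mm across, height 60 mm, wall about 5 mm. Its foot on top is a round stub 48 mm across, 11 mm high, sheer sided, to grip; below it a 3 mm ledge and the straight flared wall. Hollow 44 mm deep. Origin: centre of the rim circle; z up through the foot. Fits over the small one, about 8 mm play.
- bowl_large: largest of three flared bowls of dark clay, lying rim down. Rim 154 mm across, height 84 mm, wall about 5 mm. Its foot on top is a round stub 56 mm across, 11 mm high, sheer sided, to grip; below it a 3 mm ledge and the straight flared wall. Hollow 68 mm deep. Origin: centre of the rim circle; z up through the foot. Fits over the middle one, about 8 mm play.
- cup: straight-sided cup of the same dark unfired clay, standing upright, mouth up: 60 mm outside diameter, 64 mm high, wall 4 mm; its foot, the bottom 5 mm, is 54 mm across. Can be gripped across the outside. Origin: centre of its underside; z up to the mouth.
- kiln_shelf: pale square kiln shelf lying flat and fixed on the bench, 200 x 200 x 15 mm. Origin: centre of its underside, on the bench; x and y along its sides, z up.
- wood_rib: bystander: flat half-round wooden rib, 85 mm long, about 65 mm wide, 7 mm thick, lying flat. Origin: underside, middle of its straight part.
- prop_tall: bystander: tall kiln prop, a buff fireclay post standing upright, 40 mm across, 90 mm high. Origin: centre of its underside.
- prop_short: bystander: short kiln prop, standing upright, 40 mm across, 50 mm high. Origin: centre of its underside.
- loop_tool: bystander: trimming tool, wooden handle with a wire loop, 160 mm long and 11 mm high, lying flat along its x. Origin: underside, middle of the handle.
Mind the look-alikes: they are no part of the job. What is shaped like the cup but green or orange is not meant.

How it is judged:
On the way, in this order (a step that is already met when the one before it is completed fails the run):
1. the small bowl lies rim down in the middle of the shelf (horizontal distance between bowl_small and kiln_shelf below 0.02 m and z of bowl_small in the frame of kiln_shelf between 0.011 and 0.019 m and angle between bowl_small's own z axis and vertical below 0.07 rad), for 0.2 s.
2. the middle bowl lies rim down over the small one (all of step 1 and horizontal distance between bowl_middle and kiln_shelf below 0.02 m and z of bowl_middle in the frame of kiln_shelf between 0.011 and 0.019 m and angle between bowl_middle's own z axis and vertical below 0.07 rad), for 0.2 s.
3. the large bowl lies rim down over both (all of step 2 and horizontal distance between bowl_large and kiln_shelf below 0.02 m and z of bowl_large in the frame of kiln_shelf between 0.011 and 0.019 m and angle between bowl_large's own z axis and vertical below 0.07 rad), for 0.2 s.
4. the cup stands foot to foot on the large bowl (horizontal distance between cup and bowl_large below 0.012 m and z of cup in the frame of bowl_large between 0.08 and 0.088 m and angle between cup's own z axis and vertical below 0.07 rad), for 0.2 s.
At the end, for the whole second after the job is handed in: The three bowls lie nested rim down, each within 20 mm of the shelf's middle, rim within 4 mm of its top face, tilt under 0.07 rad; the cup stands upright (same tilt) on the large bowl's foot, centred within 12 mm and seated within 4 mm; all released and at rest (all of step 3 and all of step 4 and linear speed of each of bowl_small, bowl_middle, bowl_large, cup below 0.02 m/s); the robot touches nothing.
It fails at once if a kiln prop is moved by more than 30 mm (distance of any of prop_tall, prop_short from where it was at the start of the episode above 0.03 m).
It fails at once if a tool (loop tool, rib) is moved by more than 30 mm (distance of any of loop_tool, wood_rib from where it was at the start of the episode above 0.03 m).
It fails at once if a bowl or the cup is let fall (moves at over 0.4 m/s, as after a drop of about 10 mm, while the fingers do not hold it) ((linear speed of bowl_small above 0.4 m/s and contact force between the fingers and bowl_small below 0.5 N) or (linear speed of bowl_middle above 0.4 m/s and contact force between the fingers and bowl_middle below 0.5 N) or (linear speed of bowl_large above 0.4 m/s and contact force between the fingers and bowl_large below 0.5 N) or (linear speed of cup above 0.4 m/s and contact force between the fingers and cup below 0.5 N)).
It also fails if it takes over 128 s, if anything falls off the work surface, if the arm or the gripper's body presses on something with over 40 N, if the wrist force passes 120 N, or if a joint passes its speed limit or range.

### The arm

A 7-joint arm with a two-finger parallel gripper is mounted at the origin on the work surface. World frame = base frame: x ahead of the robot, y to its left, z up, the work surface at z = 0. Lengths are in m, angles in rad, forces in N, time in s.
With the tool pointing down it reaches from about 0.35 to 0.9 m from the base axis. Payload 8.1 kg.
Tool frame: the origin (TCP) lies midway between the tips of the shut fingers; the grasp point (between the pads) lies 19 mm behind it; z points along the fingers, y is the line along which they close (so a half turn about z gives the same grasp; the last joint's range is limited). The gripper opens to 85 mm and grips with 20 to 120 N. Pads are 22 mm wide; open, the fingers measure 114 mm over their backs; the gripper's body (76 mm by 85 mm) begins 54 mm behind the grasp point. The pads swing forward as they close: fully open they stand 13 mm farther back than shut.
Start: joints at [1.064, 0.434, 0.025, 1.573, -0.012, 1.134, -0.075], TCP at [0.246, -0.575, 0.204] pointing down, gripper open.
Joint ranges: [-2.62, 2.62], [-0.44, 2.09], [-1.27, 1.32], [0.08, 2.57], [-1.32, 4.46], [0.12, 2], [-2.74, 2.74]. Speed limits (rad/s): [2.22, 2.22, 3.01, 3.01, 3.14, 3.14, 3.14].

### API

Orientations are given as a unit quaternion [w, x, y, z].
In Python, from plant import state, eyes, order gives the robot as it stands.
- The arm moves only by the tool drive_effector, called after "Call:" as a command line: name --argument value ..., lists and objects as JSON in quotes. Schema: {"type":"object","properties":{"deltas":{"type":"array","items":{"type":"object","properties":{"pos":{"type":"array","items":{"type":"number"},"minItems":3,"maxItems":3},"spin":{"type":"number"},"aperture":{"type":"number"}},"additionalProperties":false,"required":["aperture"]},"minItems":1,"maxItems":20},"force":{"type":"number"},"only":{"type":"string"},"quiet":{"type":"boolean"},"lines":{"type":"string"}},"required":["deltas"],"additionalProperties":false}. deltas is a list of rows, 1 to 20 of them, each an object with the fields pos (a list: dx, dy, dz in shares of 20 cm (1.0 is 20 cm)), spin (a turn about the tool's z in shares of 2 pi rad (1.0 is 2 pi rad)), aperture (the finger opening in m); a field left out counts as zero (the opening has to be given); each row shifts and turns the commanded pose from where the row before left it, along the tool's axes as they then stand; what a row does not reach is not made up. A row lasts 1/12 s, in which the tool goes at most 0.0417 m and 0.125 rad, less where a joint would pass 70% of its speed; a pose out of reach is approached as far as the arm can. The fingers move at their own pace and stop on an object; force is the grip in N (left out, the last holds). Time passes only in rows, so rows that do not move let the fingers close. The tool returns the time, the measured TCP pose, the force, the opening and the grip force at its end. only (a regular expression) keeps the lines of the reply that match it, lines (a string "A,B") keeps lines A to B, and quiet returns only ok. Input that does not fit is refused with a message, and nothing moves.
- state(): the state, without advancing time (a new reading comes with each control period).
- eyes.get_image(name): name is "scene" or "side" or "wrist"; returns (picture, depth): 400x640x3 uint8, red, green, blue; 400x640 float32, m along the optical axis (not along the pixel's ray), 0 where there is no reading.
- eyes.get_calibration(name): a dict with "mtx" (3x3 intrinsics, pixels), "cam_to_world" (4x4, takes a point from camera to world coordinates). Camera axes: x right, y up, looking along -z (the intrinsics and any distortion apply to the point x, -y, -z); pixel columns grow to the right and rows downward; lengths in m; the calibration is good to about 2 mm. A picture is of the moment at which its call begins: read the wrist's pose just before it. get_calibration takes no time and is no camera call; for the wrist camera it gives the pose at the moment of the call.
- order.close_job(): hands the job in; it is judged then, once.
The state is a dict: "time": time; "qpos": joint angles; "qd": joint speeds; "joint_efforts": joint torques, N m; "ee_pos": TCP position; "orientation": TCP orientation; "contact_force": force on the tool from outside, world axes, zero at the start; "wrist_torque": the same for the moment, N m; "grip_width": finger opening in m; "gripper_force": force on a finger pad.
Only numpy, scipy, OpenCV 4.12 (cv2) and the standard library are available. Lean on these libraries where they do the work, as an engineer would, in place of code of your own. Each camera call takes 0.05 s, during which the arm holds its last target. There are 200 camera calls.

## Working session

There is one attempt and no reset: what is moved stays moved. The work goes in short steps, Python scripts to look and compute and a tool call to move; the robot and the scene stay as the last step left them, time stands still between calls to the robot, and variables do not carry over. Pictures are saved under pics/ and viewed, at most 14 in all, crops included, and the job is handed in when it is done.

```bash
mkdir -p pics; ls
```

Create h.py:
```python
import numpy as np, cv2
from plant import state, eyes, order
def grab(n):
    c=eyes.get_calibration(n); im,d=eyes.get_image(n)
    return im,d,np.array(c["mtx"]),np.array(c["cam_to_world"])
def cloud(d,K,T):
    v,u=np.mgrid[:d.shape[0],:d.shape[1]]
    P=np.stack([(u-K[0,2])/K[0,0]*d,-(v-K[1,2])/K[1,1]*d,-d],-1)
    return P@T[:3,:3].T+T[:3,3]
def save(n,im): cv2.imwrite(f"pics/{n}.png",im[...,::-1])
```

Run:
```python
from h import *
s=state(); print({k:np.round(v,3) for k,v in s.items()})
for n in("scene","side"):
    im,d,K,T=grab(n); save(n,im); np.savez(n,im=im,d=d,K=K,T=T); print(n,T.round(2),K.round(0))
```

```text
pics
{'time': np.float64(0.0), 'qpos': array([ 1.064,  0.435,  0.025,  1.574, -0.012,  1.134, -0.075]), 'qd': array([ 0.001, -0.   ,  0.   ,  0.001, -0.001, -0.001,  0.   ]), 'joint_efforts': array([-0.0000e+00, -6.7047e+01,  1.0250e+00, -3.1622e+01,  1.6000e-02,
        1.3000e-02, -0.0000e+00]), 'ee_pos': array([ 0.245, -0.574,  0.203]), 'orientation': array([-0.001,  0.98 ,  0.2  , -0.   ]), 'contact_force': array([-0.496, -0.169, -0.381]), 'wrist_torque': array([ 0.005,  0.037, -0.019]), 'gripper_force': np.float64(0.0), 'grip_width': np.float64(0.085)}
scene [[-0.02 -0.76  0.65  1.27]
 [ 1.   -0.03 -0.   -0.02]
 [ 0.02  0.65  0.76  0.89]
 [ 0.    0.    0.    1.  ]] [[430.   0. 317.]
 [  0. 430. 196.]
 [  0.   0.   1.]]
side [[-0.99  0.07 -0.08  0.45]
 [-0.11 -0.6   0.79  0.76]
 [ 0.01  0.8   0.61  0.64]
 [ 0.    0.    0.    1.  ]] [[377.   0. 317.]
 [  0. 377. 196.]
 [  0.   0.   1.]]
```

View pics/scene.png

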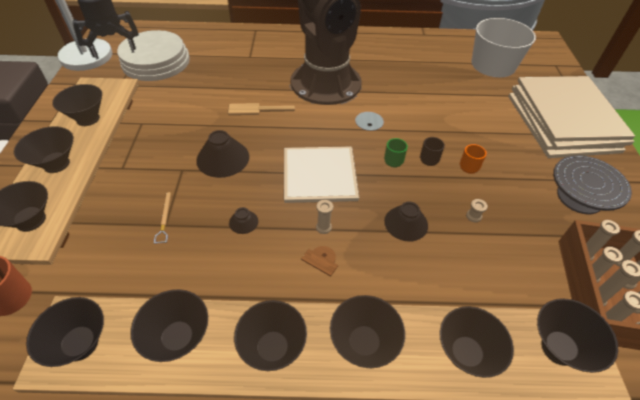

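View pics/side.png

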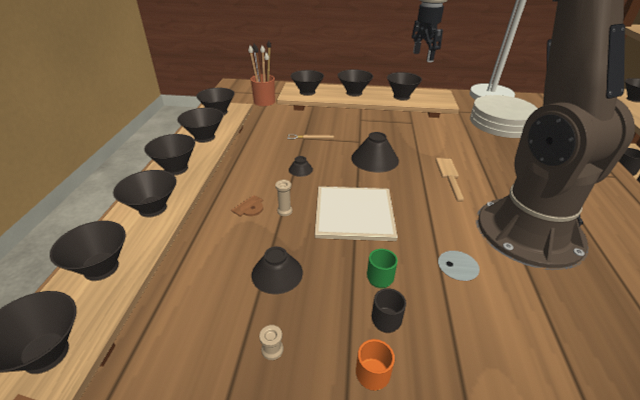

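The scene view shows the shelf at (320,172), the large bowl at (222,150), the small at (243,218), the middle at (407,218) and the dark cup at (432,150), between the green and orange cups. The tall prop is at (324,215), the short prop at (478,210), the rib at (320,260) and the loop tool at (163,220). The side view agrees.

Run:
```python
from h import *
px=dict(large=(219,138,.084),small=(242,212,.039),middle=(409,208,.060),cup=(432,143,.064),shelf=(320,172,.015),ptall=(324,206,.09),pshort=(478,204,.05),rib=(320,262,.007),loop=(165,215,.011),green=(396,145,.064),orange=(473,150,.064))
C={}
for n in("scene","side"):
    f=np.load(n+".npz"); C[n]=cloud(f["d"],f["K"],f["T"]); 
    b=C[n][...,2]; print(n,"bench z",np.median(b[(abs(b)<.02)&(C[n][...,0]>.3)&(C[n][...,0]<.7)]).round(4))
for k,(u,v,h) in px.items():
    p0=C["scene"][v,u]; print(k,p0.round(3),end=' ')
    for n in C:
        P=C[n]; r=np.hypot(P[...,0]-p0[0],P[...,1]-p0[1])
        m=(r<(.15 if k=="shelf" else .06))&(abs(P[...,2]-h)<.005)
        q=P[m]
        if len(q)<6: print(n,len(q)); continue
        if k=="shelf": c,wh,a=cv2.minAreaRect(q[:,:2].astype('f4')); print(n,np.round(c,4),np.round(wh,3),round(a,1),np.median(q[:,2]).round(4),end=' ')
        else:
            c,R=cv2.minEnclosingCircle(q[:,:2].astype('f4')); print(n,len(q),np.round(c,4),round(R,4),np.percentile(q[:,2],[5,50,95]).round(3),end=' ')
    print()
```

```text
scene bench z 0.0003
side bench z -0.0003
large [ 0.388 -0.295  0.082] scene 200 [ 0.3836 -0.2988] 0.0299 [0.079 0.082 0.086] side 119 [ 0.3843 -0.2944] 0.0299 [0.079 0.081 0.084] 
small [ 0.61  -0.207  0.037] scene 119 [ 0.6136 -0.2092] 0.0196 [0.034 0.038 0.042] side 62 [ 0.6123 -0.2036] 0.0199 [0.034 0.038 0.039] 
middle [0.595 0.211 0.053] scene 217 [0.6029 0.2103] 0.0254 [0.055 0.058 0.061] side 253 [0.602  0.2147] 0.0252 [0.055 0.058 0.061] 
cup [0.337 0.312 0.038] scene 101 [0.3671 0.3053] 0.0308 [0.06  0.063 0.066] side 239 [0.3668 0.3091] 0.0308 [0.06  0.063 0.065] 
shelf [ 0.445 -0.013  0.016] scene [ 0.4407 -0.0151] [0.206 0.199] 3.9 0.0154 side [ 0.44   -0.0112] [0.2   0.203] 3.9 0.0148 
ptall [ 0.621 -0.003  0.084] scene 158 [ 0.6256 -0.0018] 0.0207 [0.086 0.089 0.092] side 111 [0.6252 0.0018] 0.0213 [0.085 0.089 0.091] 
pshort [0.567 0.394 0.042] scene 138 [0.5758 0.392 ] 0.0216 [0.046 0.049 0.052] side 308 [0.5747 0.395 ] 0.0207 [0.046 0.049 0.051] 
rib [ 0.731 -0.009  0.006] scene 757 [ 0.7305 -0.0089] 0.0598 [0.002 0.006 0.009] side 415 [ 0.7325 -0.01  ] 0.0529 [0.004 0.006 0.008] 
loop [ 0.606 -0.409  0.01 ] scene 156 [ 0.6048 -0.4083] 0.0592 [0.007 0.01  0.013] side 68 [ 0.605  -0.4099] 0.0585 [0.006 0.009 0.012] 
green [0.353 0.204 0.041] scene 107 [0.3785 0.1995] 0.0322 [0.06  0.063 0.066] side 186 [0.3759 0.2042] 0.0312 [0.06  0.063 0.065] 
orange [0.37  0.422 0.046] scene 112 [0.3941 0.4168] 0.0317 [0.059 0.063 0.066] side 329 [0.3933 0.4207] 0.0305 [0.06  0.063 0.065]
```

The manual's scale: shifts go in shares of 20 cm and turns go in shares of 2 pi rad. Converting my numbers, 0.1 rad / 6.2832 = 0.0159.

Call:
drive_effector --deltas '[{"spin": 0.0159,"aperture": 0.06},{"spin": 0.0159,"aperture": 0.06},{"spin": 0.0159,"aperture": 0.06},{"spin": 0.0159,"aperture": 0.06},{"aperture": 0.06}]' --force 50

```text
time: 0.52
ee_pos: [0.2455, -0.5744, 0.2036]
orientation: [-0.0, 1.0, -0.0, -0.0]
contact_force: [-0.3, 0.3, 0.5]
grip_width: 0.0601
gripper_force: 0.0
```

```bash
python3 -c "
from h import *; s=state(); print(s['orientation'],s['qpos'])"
```

```text
[-3.70641337e-04  9.99999812e-01 -4.09320021e-04 -2.68148488e-04] [ 1.00169002  0.43415164  0.11596511  1.57958118 -0.0536295   1.1318837
 -0.4417829 ]
```

Converted, -0.0263 m / 0.2 = -0.1315, 0.02625 m / 0.2 = 0.1313.

Call:
drive_effector --deltas '[{"pos": [0.1313,-0.1315,0.03],"aperture": 0.06},{"pos": [0.1313,-0.1315,0.03],"aperture": 0.06},{"pos": [0.1313,-0.1315,0.03],"aperture": 0.06},{"pos": [0.1313,-0.1315,0.03],"aperture": 0.06},{"pos": [0.1313,-0.1315,0.03],"aperture": 0.06},{"pos": [0.1313,-0.1315,0.03],"aperture": 0.06},{"pos": [0.1313,-0.1315,0.03],"aperture": 0.06},{"pos": [0.1313,-0.1315,0.03],"aperture": 0.06},{"pos": [0.1313,-0.1315,0.03],"aperture": 0.06},{"pos": [0.1313,-0.1315,0.03],"aperture": 0.06},{"pos": [0.1313,-0.1315,0.03],"aperture": 0.06},{"pos": [0.1313,-0.1315,0.03],"aperture": 0.06},{"pos": [0.1313,-0.1315,0.03],"aperture": 0.06},{"pos": [0.1313,-0.1315,0.03],"aperture": 0.06},{"aperture": 0.05},{"aperture": 0.05}]'

```text
time: 1.85
ee_pos: [0.6129, -0.2018, 0.1189]
orientation: [-0.001, 1.0, 0.006, -0.0]
contact_force: [-0.7, -1.2, 0.3]
grip_width: 0.0501
gripper_force: 0.0
```

Add to h.py:
```python
def look(h,R,n=0.005):
    """centre of the flat disc at height ~h seen by the wrist camera near the TCP"""
    t=state()["ee_pos"]; im,d,K,T=grab("wrist"); P=cloud(d,K,T)
    m=(abs(P[...,2]-h)<n)&(np.hypot(P[...,0]-t[0],P[...,1]-t[1])<R+.04)&(d>0)
    q=P[m]; c,r=cv2.minEnclosingCircle(q[:,:2].astype('f4'))
    print("tcp",np.round(t,4),"disc",np.round(c,4),"r",round(r,4),"z",np.median(q[:,2]).round(4),len(q)); return im,P
```

Run:
```python
from h import *
im,P=look(.039,.018); save("w1",im)
```

```text
tcp [ 0.6129 -0.2018  0.1189] disc [ 0.6138 -0.2081] r 0.0183 z 0.038 1467
```

View pics/w1.png

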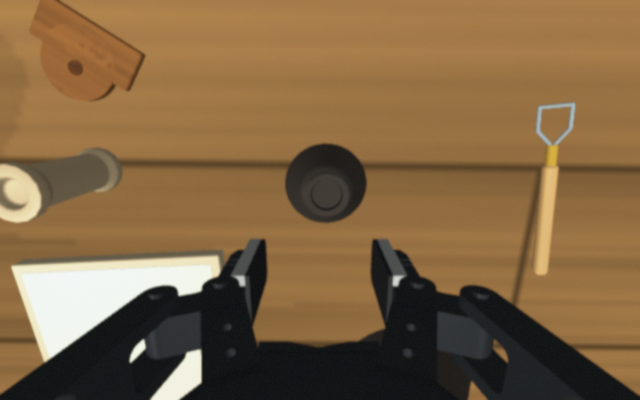

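The wrist view shows the small bowl at (325,183) below the open fingers, about 5 mm off centre to the left. I'll correct that while lowering.

Converted, 0.02 m / 0.2 = 0.1, 0.005 m / 0.2 = 0.025, 0.006 rad / 6.2832 = 0.001.

Call:
drive_effector --deltas '[{"pos": [0.0025,0.0125,0.1],"spin": 0.001,"aperture": 0.048},{"pos": [0,0.0125,0.1],"spin": 0.001,"aperture": 0.048},{"pos": [0,0,0.1],"aperture": 0.048},{"pos": [0,0,0.05],"aperture": 0.048},{"pos": [0,0,0.05],"aperture": 0.046},{"pos": [0,0,0.025],"aperture": 0.046},{"aperture": 0.046},{"aperture": 0.046}]'

```text
time: 2.57
ee_pos: [0.6125, -0.2105, 0.0356]
orientation: [0.0, 1.0, -0.004, 0.0]
contact_force: [-0.3, 0.4, 1.2]
grip_width: 0.0458
gripper_force: 0.0
```

Run:
```python
from h import *
im,d,K,T=grab("wrist"); save("w2",im)
```

```text
(no output)
```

View pics/w2.png

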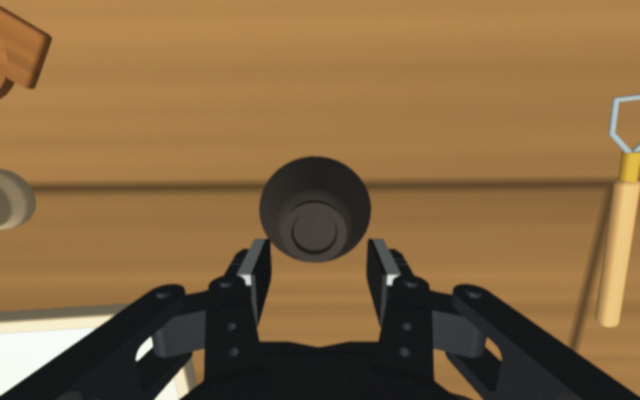

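The bowl foot at (314,228) is about 3 mm left of the finger midline. I'll shift and then probe downwards.

Converted, -0.003 m / 0.2 = -0.015, 0.002 m / 0.2 = 0.01, -0.008 rad / 6.2832 = -0.0013.

Call:
drive_effector --deltas '[{"pos": [0.005,-0.015,0.015],"aperture": 0.046},{"pos": [0,0,0.015],"spin": -0.0013,"aperture": 0.044},{"pos": [0,0,0.01],"aperture": 0.044},{"aperture": 0.044},{"aperture": 0.044}]'

```text
time: 3.03
ee_pos: [0.6131, -0.2072, 0.0269]
orientation: [0.0, 1.0, -0.0, -0.0]
contact_force: [0.8, -0.2, -0.1]
grip_width: 0.0441
gripper_force: 0.0
```

Run:
```python
from h import *
im,P=look(.039,.018)
```

```text
tcp [ 0.6131 -0.2072  0.0269] disc [ 0.6141 -0.208 ] r 0.0184 z 0.038 3328
```

Call:
drive_effector --deltas '[{"pos": [0,0,0.01],"aperture": 0.044},{"aperture": 0.044}]'

```text
time: 3.25
ee_pos: [0.6131, -0.2072, 0.0247]
orientation: [-0.0, 1.0, -0.0, -0.0]
contact_force: [-1.0, -0.2, 0.9]
grip_width: 0.044
gripper_force: 0.0
```

Call:
drive_effector --deltas '[{"pos": [0,0,0.01],"aperture": 0.044},{"aperture": 0.044}]'

```text
time: 3.42
ee_pos: [0.613, -0.2072, 0.0227]
orientation: [-0.0, 1.0, -0.0, -0.0]
contact_force: [0.7, -0.4, -0.0]
grip_width: 0.0443
gripper_force: 0.0
```

Converted, -0.0045 m / 0.2 = -0.0225, 0.0005 m / 0.2 = 0.0025.

Call:
drive_effector --deltas '[{"pos": [0.0025,0,-0.0225],"aperture": 0.044},{"aperture": 0.044},{"aperture": 0.034},{"aperture": 0.034},{"aperture": 0.034},{"aperture": 0.034},{"aperture": 0.034}]' --force 50

```text
time: 4.0
ee_pos: [0.6137, -0.2072, 0.0275]
orientation: [0.0, 1.0, -0.0, -0.0]
contact_force: [-0.7, -0.6, -0.3]
grip_width: 0.0337
gripper_force: 0.0
```

Run:
```python
from h import *
im,d,K,T=grab("wrist"); P=cloud(d,K,T)
save("w3",np.hstack([cv2.resize(im[140:390,200:440],(480,500)), cv2.resize(np.repeat((np.clip((P[...,2]-.0)/.08,0,1)*255).astype('u1')[...,None],3,2)[140:390,200:440],(300,312))[:500] if 0 else np.zeros((500,1,3),'u1')]))
for v in range(190,300,10): print(v,[f"{P[v,u,2]*1000:.0f}" for u in range(220,420,10)])
```

```text
190 ['-1', '-0', '1', '-1', '1', '1', '10', '15', '19', '23', '23', '22', '20', '16', '9', '2', '0', '-0', '0', '1']
200 ['-1', '0', '0', '0', '2', '7', '15', '21', '27', '28', '28', '29', '25', '21', '16', '7', '0', '0', '1', '-0']
210 ['-0', '-1', '1', '-0', '1', '11', '20', '28', '29', '38', '40', '37', '30', '28', '20', '9', '-0', '-0', '0', '-0']
220 ['-0', '-1', '1', '0', '1', '13', '24', '29', '39', '40', '36', '40', '40', '28', '22', '13', '-1', '-0', '0', '1']
230 ['0', '0', '-0', '-1', '0', '10', '26', '38', '35', '35', '35', '35', '35', '39', '27', '9', '-0', '0', '0', '-0']
240 ['1', '0', '-0', '0', '-1', '62', '64', '40', '35', '35', '35', '35', '36', '40', '63', '64', '-1', '0', '1', '-0']
250 ['-1', '0', '0', '-1', '66', '74', '68', '40', '37', '36', '35', '35', '37', '39', '74', '74', '66', '-0', '1', '-1']
260 ['0', '-0', '1', '75', '84', '84', '69', '13', '39', '38', '37', '38', '40', '8', '78', '83', '74', '76', '0', '1']
270 ['0', '-0', '-0', '84', '91', '91', '70', '-0', '-1', '40', '39', '40', '-0', '1', '79', '93', '90', '84', '-0', '-0']
280 ['1', '100', '102', '103', '101', '93', '72', '1', '0', '1', '1', '1', '-0', '1', '80', '94', '100', '103', '100', '1']
290 ['99', '106', '107', '107', '106', '94', '74', '-0', '0', '0', '0', '-0', '0', '0', '82', '96', '105', '106', '106', '106']
```

View pics/w3.png

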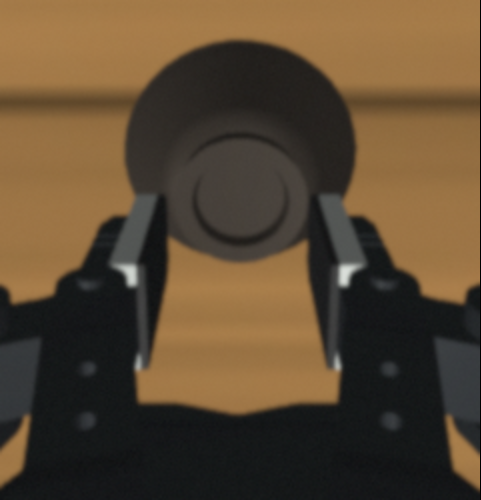

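Run:
```python
from h import *
s=state(); print(s['ee_pos'],s['grip_width'])
im,d,K,T=grab("wrist"); P=cloud(d,K,T); print(T.round(3))
for v in (238,242,250,260,280,300,320): print(v,[ (u,(P[v,u]*1000).round().astype(int).tolist()) for u in (265,270,275,280,360,365,370)])
m=(P[...,2]>.045)&(P[...,2]<.075); q=P[m]; print(q.min(0),q.max(0),m.sum())
```

```text
[ 0.61367812 -0.20719117  0.02746074] 0.034228488081661734
[[-0.002  0.963  0.269  0.682]
 [-1.    -0.002  0.    -0.207]
 [ 0.001 -0.269  0.963  0.197]
 [ 0.     0.     0.     1.   ]]
238 [(265, [600, -172, 1]), (270, [625, -185, 61]), (275, [625, -187, 60]), (280, [625, -190, 61]), (360, [625, -227, 60]), (365, [625, -229, 60]), (370, [602, -240, 7])]
242 [(265, [597, -172, 0]), (270, [625, -186, 65]), (275, [625, -188, 65]), (280, [625, -190, 65]), (360, [625, -226, 65]), (365, [625, -228, 64]), (370, [625, -231, 65])]
250 [(265, [625, -185, 74]), (270, [625, -187, 73]), (275, [625, -189, 73]), (280, [623, -190, 69]), (360, [625, -225, 74]), (365, [625, -227, 73]), (370, [625, -229, 74])]
260 [(265, [625, -186, 83]), (270, [625, -188, 83]), (275, [625, -190, 83]), (280, [618, -190, 69]), (360, [623, -224, 79]), (365, [625, -226, 83]), (370, [625, -228, 83])]
280 [(265, [622, -188, 94]), (270, [622, -190, 93]), (275, [618, -190, 86]), (280, [609, -190, 71]), (360, [615, -224, 81]), (365, [622, -224, 94]), (370, [622, -226, 94])]
300 [(265, [618, -189, 100]), (270, [614, -189, 94]), (275, [611, -191, 89]), (280, [552, -180, 0]), (360, [607, -224, 83]), (365, [614, -225, 93]), (370, [616, -226, 97])]
320 [(265, [632, -194, 129]), (270, [606, -189, 94]), (275, [536, -176, 1]), (280, [536, -179, 0]), (360, [535, -237, -1]), (365, [605, -225, 93]), (370, [631, -220, 129])]
[ 0.60243419 -0.23808828  0.05560058] [ 0.62569454 -0.17650239  0.07496603] 1152
```

Run:
```python
from h import *
for n in("side","scene"):
    im,d,K,T=grab(n); P=cloud(d,K,T)
    r=np.hypot(P[...,0]-.6137,P[...,1]+.2072); m=(r<.06)&(P[...,2]>.043); q=P[m]
    print(n,m.sum(),np.histogram(q[:,2],bins=np.arange(.04,.13,.01)))
    p=np.linalg.inv(T)@[.6137,-.2072,.04,1]; u,v=int(K[0,2]+K[0,0]*p[0]/-p[2]),int(K[1,2]-K[1,1]*p[1]/-p[2])
    save("t_"+n,cv2.resize(im[v-50:v+30,u-50:u+50],(500,400)))
    a=cv2.imread(f"pics/t_{n}.png"); globals()[n]=a
cv2.imwrite("pics/t.png",cv2.resize(np.hstack([side,scene]),(800,320)))
```

```text
side 3706 (array([ 0,  9, 28, 28, 27,  8, 32, 26]), array([0.04, 0.05, 0.06, 0.07, 0.08, 0.09, 0.1 , 0.11, 0.12]))
scene 9155 (array([  0,   5,  29,  40,  35,  39, 105,  94]), array([0.04, 0.05, 0.06, 0.07, 0.08, 0.09, 0.1 , 0.11, 0.12]))
```

View pics/t.png

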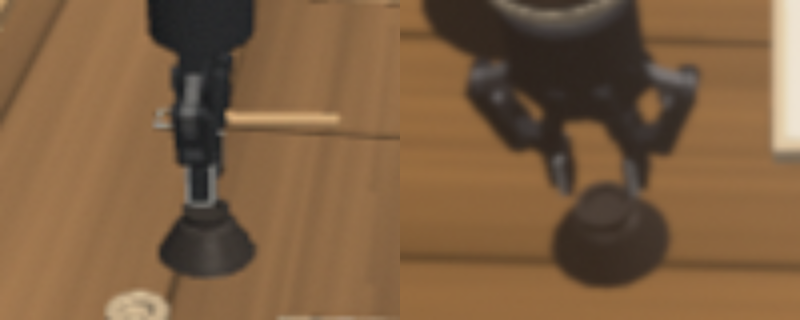

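The side crop shows the fingertips still above the foot, at z about 57 mm. So the real tips sit about 30 mm above the reported TCP, and I'll go lower, probing.

Converted, 0.01 m / 0.2 = 0.05, 0.007 m / 0.2 = 0.035.

Call:
drive_effector --deltas '[{"aperture": 0.046},{"aperture": 0.046},{"aperture": 0.046},{"pos": [0,0,0.05],"aperture": 0.046},{"pos": [0,0,0.035],"aperture": 0.046},{"pos": [0,0,0.02],"aperture": 0.046},{"aperture": 0.046},{"aperture": 0.046}]'

```text
time: 4.87
ee_pos: [0.6132, -0.2071, 0.0058]
orientation: [-0.0, 1.0, -0.0, -0.001]
contact_force: [0.6, 0.5, 0.6]
grip_width: 0.0458
gripper_force: 0.0
```

Run:
```python
from h import *
im,d,K,T=grab("wrist"); P=cloud(d,K,T); t=state()["ee_pos"]
q=P[(np.hypot(P[...,0]-t[0],P[...,1]-t[1])<.04)&(abs(P[...,0]-t[0]-.0115)<.0015)&(abs(P[...,1]-t[1])>.02)&(P[...,2]>.03)]; print(t,np.sort(q[:,2])[:10])
```

```text
[ 0.61364089 -0.20721312  0.00628267] [0.03811509 0.03822495 0.03831606 0.03929637 0.03930592 0.03932116
 0.03939206 0.03940232 0.03940946 0.03941999]
```

Converted, 0.004 m / 0.2 = 0.02, 0.003 m / 0.2 = 0.015.

Call:
drive_effector --deltas '[{"pos": [0,0,0.02],"aperture": 0.045},{"pos": [0,0,0.015],"aperture": 0.045},{"aperture": 0.045},{"aperture": 0.045},{"aperture": 0.03},{"aperture": 0.03},{"aperture": 0.03},{"aperture": 0.03},{"aperture": 0.03},{"aperture": 0.03}]' --force 50

```text
time: 5.75
ee_pos: [0.6142, -0.2077, 0.0002]
orientation: [0.0, 1.0, -0.0, 0.001]
contact_force: [-0.6, -0.7, 5.3]
grip_width: 0.0343
gripper_force: 53.4
```

Converted, -0.02 m / 0.2 = -0.1, -0.015 m / 0.2 = -0.075.

Call:
drive_effector --deltas '[{"pos": [0,0,-0.025],"aperture": 0.03},{"pos": [0,0,-0.075],"aperture": 0.03},{"pos": [0,0,-0.1],"aperture": 0.03},{"pos": [0,0,-0.1],"aperture": 0.03},{"aperture": 0.03}]'

```text
time: 6.17
ee_pos: [0.616, -0.2076, 0.0635]
orientation: [0.001, 1.0, -0.0, 0.003]
contact_force: [0.8, -1.0, -0.5]
grip_width: 0.0338
gripper_force: 51.7
```

Call:
drive_effector --deltas '[{"pos": [-0.1085,-0.1215,0],"aperture": 0.03},{"pos": [-0.1085,-0.1215,0],"aperture": 0.03},{"pos": [-0.1085,-0.1215,0],"aperture": 0.03},{"pos": [-0.1085,-0.1215,0],"aperture": 0.03},{"pos": [-0.1085,-0.1215,0],"aperture": 0.03},{"pos": [-0.1085,-0.1215,0],"aperture": 0.03},{"pos": [-0.1085,-0.1215,0],"aperture": 0.03},{"pos": [-0.1085,-0.1215,0],"aperture": 0.03},{"aperture": 0.03},{"aperture": 0.03},{"aperture": 0.03}]'

```text
time: 7.08
ee_pos: [0.4407, -0.0129, 0.0596]
orientation: [0.0, 1.0, 0.0, 0.0]
contact_force: [0.1, 0.4, -0.8]
grip_width: 0.0335
gripper_force: 51.8
```

Run:
```python
from h import *
im,P=look(.099,.018,.005); save("w4",im)
m=(abs(P[...,2]-.015)<.004); q=P[m&(im.min(2)>150)]; print(len(q),cv2.minAreaRect(q[:,:2].astype('f4')))
im,d,K,T=grab("scene"); save("s2",im)
```

```text
tcp [ 0.4407 -0.0129  0.0596] disc [ 0.4474 -0.0131] r 0.0306 z 0.0979 4949
44397 ((0.4418703615665436, -0.015114471316337585), (0.18305820226669312, 0.18380199372768402), 3.6362428665161133)
```

View pics/w4.png

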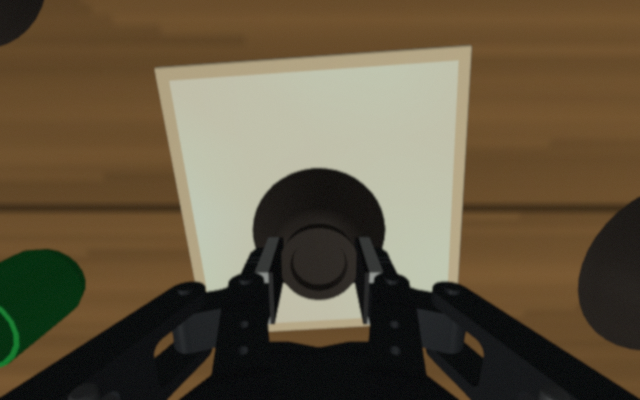

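The bowl hangs level in the fingers, with its foot at (320,258), over the middle of the shelf. Lowering it.

Converted, 0.015 m / 0.2 = 0.075, 0.007 m / 0.2 = 0.035.

Call:
drive_effector --deltas '[{"pos": [0,0,0.075],"aperture": 0.03},{"pos": [0,0,0.075],"aperture": 0.03},{"pos": [0,0,0.035],"aperture": 0.03},{"pos": [0,0.005,0.015],"aperture": 0.03},{"aperture": 0.03},{"aperture": 0.03},{"pos": [0,0,0.01],"aperture": 0.03},{"pos": [0,0,0.005],"aperture": 0.03},{"aperture": 0.03},{"aperture": 0.03}]'

```text
time: 8.02
ee_pos: [0.4403, -0.0137, 0.0167]
orientation: [-0.0, 1.0, -0.0, 0.0]
contact_force: [-0.3, -0.0, -0.3]
grip_width: 0.0333
gripper_force: 51.8
```

Converted, 0.001 m / 0.2 = 0.005.

Call:
drive_effector --deltas '[{"pos": [0,0,0.005],"aperture": 0.03},{"aperture": 0.03}]'

```text
time: 8.18
ee_pos: [0.4402, -0.0138, 0.0155]
orientation: [0.0, 1.0, -0.0, 0.0]
contact_force: [-0.6, 1.0, -1.8]
grip_width: 0.0336
gripper_force: 51.8
```

Call:
drive_effector --deltas '[{"pos": [0,0,0.005],"aperture": 0.03},{"aperture": 0.03}]'

```text
time: 8.35
ee_pos: [0.4402, -0.0137, 0.015]
orientation: [0.0, 1.0, -0.0, 0.0]
contact_force: [-2.2, 0.2, 10.1]
grip_width: 0.034
gripper_force: 55.0
```

Call:
drive_effector --deltas '[{"pos": [0,0,0.0025],"aperture": 0.03},{"aperture": 0.03}]'

```text
time: 8.52
ee_pos: [0.4402, -0.0137, 0.015]
orientation: [0.0, 1.0, -0.0, 0.0]
contact_force: [-4.5, -1.1, 19.7]
grip_width: 0.0334
gripper_force: 57.7
```

Converted, -0.03 m / 0.2 = -0.15, -0.02 m / 0.2 = -0.1.

Call:
drive_effector --deltas '[{"pos": [0,0,-0.004],"aperture": 0.036},{"aperture": 0.04},{"aperture": 0.046},{"aperture": 0.05},{"aperture": 0.05},{"pos": [0,0,-0.05],"aperture": 0.05},{"pos": [0,0,-0.1],"aperture": 0.055},{"pos": [0,0,-0.15],"aperture": 0.06},{"pos": [0,0,-0.15],"aperture": 0.06},{"pos": [0,0,-0.1],"aperture": 0.06},{"aperture": 0.06}]'

```text
time: 9.43
ee_pos: [0.4426, -0.0136, 0.1284]
orientation: [-0.0, 1.0, -0.0, 0.003]
contact_force: [-0.0, 0.4, -0.6]
grip_width: 0.0601
gripper_force: 0.0
```

Run:
```python
from h import *
look(.054,.018)
```

```text
tcp [ 0.4426 -0.0136  0.1284] disc [ 0.4406 -0.014 ] r 0.0182 z 0.053 1518
```

Converted, -0.0251 m / 0.2 = -0.1255, 0.018 m / 0.2 = 0.09.

Call:
drive_effector --deltas '[{"pos": [0.09,-0.1255,0],"aperture": 0.062},{"pos": [0.09,-0.1255,0],"aperture": 0.062},{"pos": [0.09,-0.1255,0],"aperture": 0.062},{"pos": [0.09,-0.1255,0],"aperture": 0.062},{"pos": [0.09,-0.1255,0],"aperture": 0.062},{"pos": [0.09,-0.1255,0],"aperture": 0.062},{"pos": [0.09,-0.1255,0],"aperture": 0.062},{"pos": [0.09,-0.1255,0],"aperture": 0.062},{"pos": [0.09,-0.1255,0],"aperture": 0.062},{"aperture": 0.062},{"aperture": 0.062},{"aperture": 0.062}]'

```text
time: 10.48
ee_pos: [0.6013, 0.2112, 0.1232]
orientation: [0.001, 1.0, -0.0, -0.001]
contact_force: [0.7, -0.8, -0.0]
grip_width: 0.0622
gripper_force: 0.0
```

Run:
```python
from h import *
look(.060,.024)
```

```text
tcp [0.6013 0.2112 0.1232] disc [0.6042 0.2115] r 0.0242 z 0.0571 2953
```

Converted, 0.02 m / 0.2 = 0.1, 0.0022 m / 0.2 = 0.011.

Call:
drive_effector --deltas '[{"pos": [0.011,-0.003,0.1],"aperture": 0.06},{"pos": [0,0,0.1],"aperture": 0.058},{"pos": [0,0,0.1],"aperture": 0.058},{"pos": [0,0,0.065],"aperture": 0.058},{"aperture": 0.058},{"aperture": 0.058}]'

```text
time: 11.03
ee_pos: [0.6037, 0.2113, 0.0514]
orientation: [0.001, 1.0, -0.001, -0.001]
contact_force: [-0.5, 0.1, 0.5]
grip_width: 0.0582
gripper_force: 0.0
```

Run:
```python
from h import *
im,P=look(.060,.024)
```

```text
tcp [0.6037 0.2113 0.0514] disc [0.6042 0.2113] r 0.0243 z 0.057 5626
```

Call:
drive_effector --deltas '[{"pos": [0,0,0.05],"aperture": 0.058},{"pos": [0,0,0.05],"aperture": 0.058},{"pos": [0,0,0.035],"aperture": 0.058},{"aperture": 0.058},{"aperture": 0.058},{"aperture": 0.058}]'

```text
time: 11.58
ee_pos: [0.6045, 0.2128, 0.0248]
orientation: [0.0, 1.0, -0.0, 0.0]
contact_force: [-0.1, 0.0, -0.2]
grip_width: 0.0583
gripper_force: 0.0
```

Converted, 0.0025 m / 0.2 = 0.0125, 0.0015 m / 0.2 = 0.0075.

Call:
drive_effector --deltas '[{"pos": [0,0.005,0.0125],"aperture": 0.058},{"pos": [0,0,0.0075],"aperture": 0.058},{"aperture": 0.058},{"aperture": 0.042},{"aperture": 0.042},{"aperture": 0.042},{"aperture": 0.042},{"aperture": 0.042},{"aperture": 0.042}]' --force 60

```text
time: 12.33
ee_pos: [0.6046, 0.2117, 0.0214]
orientation: [-0.0, 1.0, -0.0, 0.0]
contact_force: [-1.3, -1.0, 5.9]
grip_width: 0.0451
gripper_force: 60.9
```

Converted, -0.03 m / 0.2 = -0.15, -0.02 m / 0.2 = -0.1.

Call:
drive_effector --deltas '[{"pos": [0,0,-0.025],"aperture": 0.04},{"pos": [0,0,-0.075],"aperture": 0.04},{"pos": [0,0,-0.15],"aperture": 0.04},{"pos": [0,0,-0.15],"aperture": 0.04},{"pos": [0,0,-0.1],"aperture": 0.04},{"aperture": 0.04},{"aperture": 0.04},{"aperture": 0.04}]'

```text
time: 13.0
ee_pos: [0.6037, 0.2114, 0.12]
orientation: [0.0, 1.0, -0.0, -0.001]
contact_force: [0.4, -0.3, -1.9]
grip_width: 0.0449
gripper_force: 61.6
```

Call:
drive_effector --deltas '[{"pos": [-0.091,0.1255,0],"aperture": 0.04},{"pos": [-0.091,0.1255,0],"aperture": 0.04},{"pos": [-0.091,0.1255,0],"aperture": 0.04},{"pos": [-0.091,0.1255,0],"aperture": 0.04},{"pos": [-0.091,0.1255,0],"aperture": 0.04},{"pos": [-0.091,0.1255,0],"aperture": 0.04},{"pos": [-0.091,0.1255,0],"aperture": 0.04},{"pos": [-0.091,0.1255,0],"aperture": 0.04},{"pos": [-0.091,0.1255,0],"aperture": 0.04},{"aperture": 0.04},{"aperture": 0.04},{"aperture": 0.04},{"aperture": 0.04}]'

```text
time: 14.08
ee_pos: [0.441, -0.0132, 0.1204]
orientation: [-0.0, 1.0, 0.001, -0.0]
contact_force: [0.9, -0.4, -1.4]
grip_width: 0.045
gripper_force: 61.8
```

Run:
```python
from h import *
im,P=look(.159,.024,.006); save("w5",im)
```

```text
tcp [ 0.441  -0.0132  0.1204] disc [ 0.4484 -0.0134] r 0.0363 z 0.1562 8657
```

View pics/w5.png

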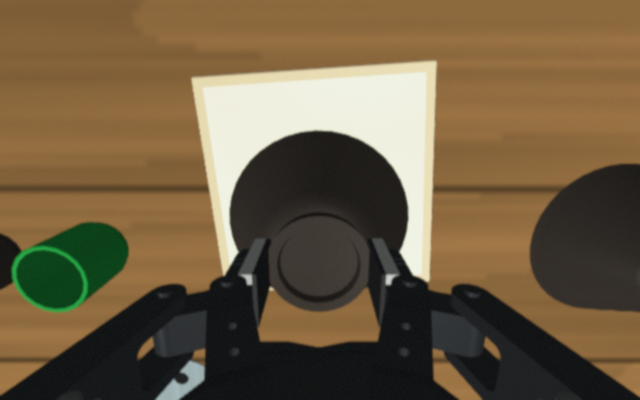

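The middle bowl is held level, its foot at (318,258), above the shelf. Lowering it over the small one.

Converted, 0.015 m / 0.2 = 0.075, 0.012 m / 0.2 = 0.06.

Call:
drive_effector --deltas '[{"pos": [0,0.0035,0.075],"aperture": 0.04},{"pos": [0,0,0.075],"aperture": 0.04},{"pos": [0,0,0.075],"aperture": 0.04},{"pos": [0,0,0.06],"aperture": 0.04},{"pos": [0,0,0.05],"aperture": 0.04},{"pos": [0,0,0.04],"aperture": 0.04},{"pos": [0,0,0.025],"aperture": 0.04},{"pos": [0,0,0.005],"aperture": 0.04},{"aperture": 0.04},{"aperture": 0.04},{"aperture": 0.04}]'

```text
time: 15.05
ee_pos: [0.4411, -0.0148, 0.0403]
orientation: [-0.0, 1.0, -0.0, 0.001]
contact_force: [0.3, 0.4, -2.0]
grip_width: 0.0452
gripper_force: 61.8
```

Call:
drive_effector --deltas '[{"pos": [0,0,0.0075],"aperture": 0.04},{"aperture": 0.04},{"aperture": 0.04}]'

```text
time: 15.3
ee_pos: [0.4406, -0.0149, 0.0384]
orientation: [0.0, 1.0, -0.0, 0.0]
contact_force: [0.5, 1.0, -0.7]
grip_width: 0.0451
gripper_force: 61.8
```

Converted, 0.001 m / 0.2 = 0.005.

Call:
drive_effector --deltas '[{"pos": [0,0,0.005],"aperture": 0.04},{"aperture": 0.04}]'

```text
time: 15.47
ee_pos: [0.4405, -0.0149, 0.0373]
orientation: [0.0, 1.0, -0.0, 0.0]
contact_force: [-0.6, 0.1, -0.9]
grip_width: 0.0454
gripper_force: 61.8
```

Call:
drive_effector --deltas '[{"pos": [0,0,0.0025],"aperture": 0.04},{"aperture": 0.04}]'

```text
time: 15.63
ee_pos: [0.4405, -0.0149, 0.0367]
orientation: [0.0, 1.0, -0.0, -0.0]
contact_force: [0.6, 1.1, -1.2]
grip_width: 0.0451
gripper_force: 61.8
```

Converted, 0.0008 m / 0.2 = 0.004.

Call:
drive_effector --deltas '[{"pos": [0,0,0.004],"aperture": 0.04},{"aperture": 0.04}]'

```text
time: 15.8
ee_pos: [0.4407, -0.0149, 0.0363]
orientation: [0.0, 1.0, -0.0, 0.0]
contact_force: [-0.6, 0.2, 4.1]
grip_width: 0.0449
gripper_force: 62.5
```

Call:
drive_effector --deltas '[{"pos": [0,0,0.004],"aperture": 0.04},{"aperture": 0.04}]'

```text
time: 15.97
ee_pos: [0.4407, -0.0149, 0.0362]
orientation: [0.0, 1.0, -0.0, 0.0]
contact_force: [-5.3, 0.5, 19.0]
grip_width: 0.0453
gripper_force: 64.0
```

Converted, -0.03 m / 0.2 = -0.15, -0.02 m / 0.2 = -0.1.

Call:
drive_effector --deltas '[{"pos": [0,0,-0.004],"aperture": 0.048},{"aperture": 0.052},{"aperture": 0.056},{"aperture": 0.06},{"aperture": 0.06},{"pos": [0,0,-0.05],"aperture": 0.06},{"pos": [0,0,-0.1],"aperture": 0.065},{"pos": [0,0,-0.15],"aperture": 0.07},{"pos": [0,0,-0.15],"aperture": 0.07},{"pos": [0,0,-0.1],"aperture": 0.07},{"aperture": 0.07},{"aperture": 0.07}]'

```text
time: 16.97
ee_pos: [0.4414, -0.0148, 0.1469]
orientation: [-0.0, 1.0, -0.0, 0.001]
contact_force: [-0.2, -0.5, -0.1]
grip_width: 0.0702
gripper_force: 0.0
```

Run:
```python
from h import *
look(.075,.024)
```

```text
tcp [ 0.4414 -0.0148  0.1469] disc [ 0.4405 -0.015 ] r 0.0241 z 0.072 2738
```

Call:
drive_effector --deltas '[{"pos": [-0.035,0.1765,0],"aperture": 0.07},{"pos": [-0.035,0.1765,0],"aperture": 0.07},{"pos": [-0.035,0.1765,0],"aperture": 0.07},{"pos": [-0.035,0.1765,0],"aperture": 0.07},{"pos": [-0.035,0.1765,0],"aperture": 0.07},{"pos": [-0.035,0.1765,0],"aperture": 0.07},{"pos": [-0.035,0.1765,0],"aperture": 0.07},{"pos": [-0.035,0.1765,0],"aperture": 0.07},{"aperture": 0.07},{"aperture": 0.07},{"aperture": 0.07},{"aperture": 0.07}]'

```text
time: 18.02
ee_pos: [0.3844, -0.2957, 0.1452]
orientation: [-0.001, 1.0, 0.001, -0.001]
contact_force: [-0.5, 1.0, -0.0]
grip_width: 0.0696
gripper_force: 0.0
```

Run:
```python
from h import *
look(.084,.028)
```

```text
tcp [ 0.3844 -0.2957  0.1452] disc [ 0.3852 -0.2983] r 0.0282 z 0.0808 4066
```

Converted, 0.02 m / 0.2 = 0.1, 0.002 m / 0.2 = 0.01.

Call:
drive_effector --deltas '[{"pos": [0.004,0.01,0.1],"aperture": 0.07},{"pos": [0,0,0.1],"aperture": 0.068},{"pos": [0,0,0.1],"aperture": 0.067},{"pos": [0,0,0.075],"aperture": 0.067},{"pos": [0,0,0.05],"aperture": 0.067},{"pos": [0,0,0.04],"aperture": 0.067},{"aperture": 0.067},{"aperture": 0.067},{"aperture": 0.067}]'

```text
time: 18.82
ee_pos: [0.3859, -0.2994, 0.0537]
orientation: [0.0, 1.0, -0.0, 0.0]
contact_force: [0.5, -0.1, -0.4]
grip_width: 0.0672
gripper_force: 0.0
```

Run:
```python
from h import *
im,P=look(.084,.028)
```

```text
tcp [ 0.3859 -0.2994  0.0537] disc [ 0.3863 -0.2994] r 0.0345 z 0.0808 9750
```

Converted, 0.005 m / 0.2 = 0.025, 0.004 m / 0.2 = 0.02.

Call:
drive_effector --deltas '[{"pos": [0,-0.005,0.025],"aperture": 0.066},{"pos": [0,0,0.02],"aperture": 0.066},{"aperture": 0.066},{"aperture": 0.066},{"aperture": 0.05},{"aperture": 0.05},{"aperture": 0.05},{"aperture": 0.05},{"aperture": 0.05},{"aperture": 0.05}]' --force 70

```text
time: 19.7
ee_pos: [0.3853, -0.2983, 0.0446]
orientation: [0.0, 1.0, -0.0, 0.0]
contact_force: [-2.1, 1.7, 9.2]
grip_width: 0.0528
gripper_force: 71.4
```

Converted, -0.03 m / 0.2 = -0.15, -0.015 m / 0.2 = -0.075.

Call:
drive_effector --deltas '[{"pos": [0,0,-0.025],"aperture": 0.05},{"pos": [0,0,-0.075],"aperture": 0.05},{"pos": [0,0,-0.15],"aperture": 0.05},{"pos": [0,0,-0.15],"aperture": 0.05},{"pos": [0,0,-0.15],"aperture": 0.05},{"pos": [0,0,-0.05],"aperture": 0.05},{"aperture": 0.05},{"aperture": 0.05},{"aperture": 0.05}]'

```text
time: 20.45
ee_pos: [0.3842, -0.2975, 0.1623]
orientation: [-0.001, 1.0, -0.0, -0.001]
contact_force: [0.2, 1.0, -3.3]
grip_width: 0.0526
gripper_force: 74.7
```

Call:
drive_effector --deltas '[{"pos": [0.0275,-0.1415,0],"aperture": 0.05},{"pos": [0.0275,-0.1415,0],"aperture": 0.05},{"pos": [0.0275,-0.1415,0],"aperture": 0.05},{"pos": [0.0275,-0.1415,0],"aperture": 0.05},{"pos": [0.0275,-0.1415,0],"aperture": 0.05},{"pos": [0.0275,-0.1415,0],"aperture": 0.05},{"pos": [0.0275,-0.1415,0],"aperture": 0.05},{"pos": [0.0275,-0.1415,0],"aperture": 0.05},{"pos": [0.0275,-0.1415,0],"aperture": 0.05},{"pos": [0.0275,-0.1415,0],"aperture": 0.05},{"aperture": 0.05},{"aperture": 0.05},{"aperture": 0.05},{"aperture": 0.05}]'

```text
time: 21.62
ee_pos: [0.4396, -0.0163, 0.1631]
orientation: [0.0, 1.0, -0.001, -0.001]
contact_force: [0.4, -0.7, -3.6]
grip_width: 0.0529
gripper_force: 74.9
```

Run:
```python
from h import *
im,P=look(.199,.028,.006); save("w6",im)
```

```text
tcp [ 0.4396 -0.0163  0.1631] disc [ 0.4468 -0.0164] r 0.0394 z 0.199 11632
```

View pics/w6.png

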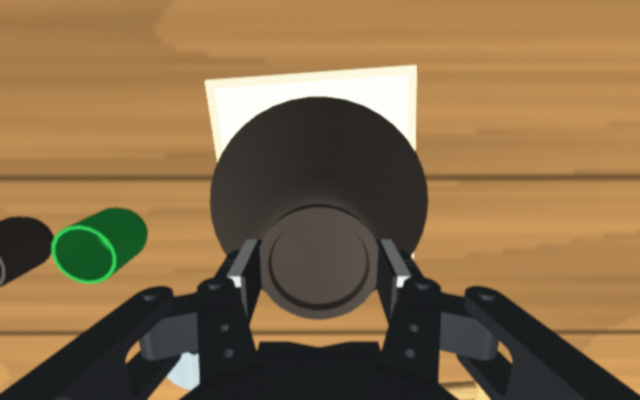

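The large bowl is held level, its foot at (318,260), over the stack. Lowering it.

Converted, 0.015 m / 0.2 = 0.075, -0.001 m / 0.2 = -0.005.

Call:
drive_effector --deltas '[{"pos": [0.005,-0.005,0.075],"aperture": 0.05},{"pos": [0,0,0.075],"aperture": 0.05},{"pos": [0,0,0.075],"aperture": 0.05},{"pos": [0,0,0.075],"aperture": 0.05},{"pos": [0,0,0.06],"aperture": 0.05},{"pos": [0,0,0.05],"aperture": 0.05},{"pos": [0,0,0.04],"aperture": 0.05},{"pos": [0,0,0.03],"aperture": 0.05},{"pos": [0,0,0.015],"aperture": 0.05},{"aperture": 0.05},{"aperture": 0.05},{"aperture": 0.05}]'

```text
time: 22.67
ee_pos: [0.4418, -0.0143, 0.0655]
orientation: [-0.0, 1.0, -0.0, 0.0]
contact_force: [-0.1, -0.0, -4.3]
grip_width: 0.053
gripper_force: 74.9
```

Call:
drive_effector --deltas '[{"pos": [0,0,0.005],"aperture": 0.05},{"aperture": 0.05},{"aperture": 0.05}]'

```text
time: 22.92
ee_pos: [0.4415, -0.0142, 0.0642]
orientation: [0.0, 1.0, -0.0, 0.0]
contact_force: [0.3, -0.1, -3.5]
grip_width: 0.053
gripper_force: 74.9
```

Converted, 0.002 m / 0.2 = 0.01, 0.001 m / 0.2 = 0.005.

Call:
drive_effector --deltas '[{"pos": [0,0,0.01],"aperture": 0.05},{"pos": [0,0,0.005],"aperture": 0.05},{"aperture": 0.05},{"aperture": 0.05}]'

```text
time: 23.25
ee_pos: [0.4412, -0.0142, 0.0609]
orientation: [0.0, 1.0, -0.0, -0.0]
contact_force: [-0.0, 1.0, -4.2]
grip_width: 0.0526
gripper_force: 74.9
```

Call:
drive_effector --deltas '[{"pos": [0,0,0.005],"aperture": 0.05},{"aperture": 0.05},{"aperture": 0.05}]'

```text
time: 23.5
ee_pos: [0.4413, -0.0143, 0.0599]
orientation: [0.0, 1.0, -0.0, -0.0]
contact_force: [-0.8, -0.4, -4.3]
grip_width: 0.0526
gripper_force: 74.9
```

Call:
drive_effector --deltas '[{"pos": [0,0,0.004],"aperture": 0.05},{"aperture": 0.05}]'

```text
time: 23.67
ee_pos: [0.4414, -0.0143, 0.0597]
orientation: [0.0, 1.0, -0.0, 0.0]
contact_force: [-3.6, -0.5, 6.0]
grip_width: 0.0523
gripper_force: 76.2
```

Converted, -0.03 m / 0.2 = -0.15, -0.02 m / 0.2 = -0.1.

Call:
drive_effector --deltas '[{"pos": [0,0,-0.0025],"aperture": 0.056},{"aperture": 0.06},{"aperture": 0.064},{"aperture": 0.068},{"aperture": 0.068},{"pos": [0,0,-0.05],"aperture": 0.068},{"pos": [0,0,-0.1],"aperture": 0.07},{"pos": [0,0,-0.15],"aperture": 0.075},{"pos": [0,0,-0.15],"aperture": 0.075},{"pos": [0,0,-0.1],"aperture": 0.075},{"aperture": 0.075},{"aperture": 0.075},{"aperture": 0.075}]'

```text
time: 24.75
ee_pos: [0.441, -0.0143, 0.1692]
orientation: [0.0, 1.0, -0.0, -0.0]
contact_force: [-0.2, -0.0, 0.2]
grip_width: 0.0752
gripper_force: 0.0
```

Run:
```python
from h import *
im,P=look(.099,.028)
```

```text
tcp [ 0.441  -0.0143  0.1692] disc [ 0.4413 -0.0145] r 0.028 z 0.0958 3776
```

Call:
drive_effector --deltas '[{"pos": [-0.037,-0.1605,0],"aperture": 0.077},{"pos": [-0.037,-0.1605,0],"aperture": 0.077},{"pos": [-0.037,-0.1605,0],"aperture": 0.077},{"pos": [-0.037,-0.1605,0],"aperture": 0.077},{"pos": [-0.037,-0.1605,0],"aperture": 0.077},{"pos": [-0.037,-0.1605,0],"aperture": 0.077},{"pos": [-0.037,-0.1605,0],"aperture": 0.077},{"pos": [-0.037,-0.1605,0],"aperture": 0.077},{"pos": [-0.037,-0.1605,0],"aperture": 0.077},{"pos": [-0.037,-0.1605,0],"aperture": 0.077},{"aperture": 0.077},{"aperture": 0.077},{"aperture": 0.077},{"aperture": 0.077}]'

```text
time: 25.97
ee_pos: [0.3676, 0.3051, 0.1689]
orientation: [0.001, 1.0, -0.001, -0.0]
contact_force: [-0.3, 0.5, 0.8]
grip_width: 0.0767
gripper_force: 0.0
```

Run:
```python
from h import *
im,P=look(.064,.03,.004); save("w7",im)
```

```text
tcp [0.3676 0.3051 0.1689] disc [0.3684 0.3062] r 0.0299 z 0.064 938
```

View pics/w7.png

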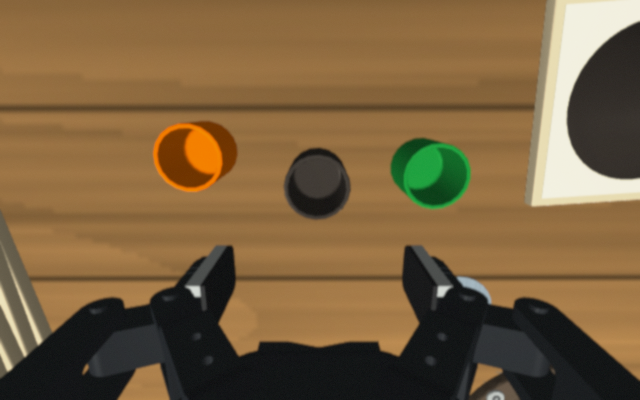

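The dark cup is at (317,182), between orange (190,157) and green (432,175), and the fingers straddle it with room to spare.

The manual's scale: shifts go in shares of 20 cm and turns go in shares of 2 pi rad. Converting my numbers, 0.03 m / 0.2 = 0.15, 0.02 m / 0.2 = 0.1.

Call:
drive_effector --deltas '[{"pos": [0.004,-0.005,0.1],"aperture": 0.077},{"pos": [0,0,0.15],"aperture": 0.077},{"pos": [0,0,0.15],"aperture": 0.077},{"pos": [0,0,0.1],"aperture": 0.077},{"pos": [0,0,0.05],"aperture": 0.077},{"aperture": 0.077},{"aperture": 0.077},{"aperture": 0.077}]'

```text
time: 26.68
ee_pos: [0.3691, 0.3082, 0.0609]
orientation: [-0.001, 1.0, -0.0, 0.001]
contact_force: [0.9, 0.4, 0.4]
grip_width: 0.0768
gripper_force: 0.0
```

Run:
```python
from h import *
im,P=look(.064,.03,.004)
```

```text
tcp [0.3691 0.3082 0.0609] disc [0.3684 0.3061] r 0.0303 z 0.0639 2410
```

Call:
drive_effector --deltas '[{"pos": [0,0,0.075],"aperture": 0.077},{"pos": [0,0,0.075],"aperture": 0.077},{"pos": [0,0,0.05],"aperture": 0.075},{"pos": [0,0,0.05],"aperture": 0.075},{"pos": [0,0,0.025],"aperture": 0.075},{"aperture": 0.075},{"aperture": 0.075}]'

```text
time: 27.32
ee_pos: [0.3683, 0.3079, 0.0048]
orientation: [0.0, 1.0, -0.0, -0.0]
contact_force: [-0.3, 0.1, -0.0]
grip_width: 0.075
gripper_force: 0.0
```

Converted, 0.0017 m / 0.2 = 0.0085.

Call:
drive_effector --deltas '[{"pos": [0,0.0085,0],"aperture": 0.075},{"aperture": 0.075},{"aperture": 0.054},{"aperture": 0.054},{"aperture": 0.054},{"aperture": 0.054},{"aperture": 0.054},{"aperture": 0.054}]' --force 40

```text
time: 27.98
ee_pos: [0.3686, 0.3062, 0.0055]
orientation: [-0.0, 1.0, -0.0, 0.0]
contact_force: [-1.4, -1.4, 9.7]
grip_width: 0.0599
gripper_force: 41.2
```

Call:
drive_effector --deltas '[{"pos": [0,0,-0.025],"aperture": 0.054},{"pos": [0,0,-0.075],"aperture": 0.054},{"pos": [0,0,-0.15],"aperture": 0.054},{"pos": [0,0,-0.15],"aperture": 0.054},{"pos": [0,0,-0.15],"aperture": 0.054},{"pos": [0,0,-0.1],"aperture": 0.054},{"pos": [0,0,-0.1],"aperture": 0.054},{"aperture": 0.054},{"aperture": 0.054},{"aperture": 0.054}]'

```text
time: 28.82
ee_pos: [0.3679, 0.3056, 0.1541]
orientation: [0.0, 1.0, -0.0, -0.0]
contact_force: [0.5, 0.2, -2.1]
grip_width: 0.0595
gripper_force: 43.7
```

Converted, 0.0267 m / 0.2 = 0.1335, 0.0061 m / 0.2 = 0.0305.

Call:
drive_effector --deltas '[{"pos": [0.0305,0.1335,0],"aperture": 0.054},{"pos": [0.0305,0.1335,0],"aperture": 0.054},{"pos": [0.0305,0.1335,0],"aperture": 0.054},{"pos": [0.0305,0.1335,0],"aperture": 0.054},{"pos": [0.0305,0.1335,0],"aperture": 0.054},{"pos": [0.0305,0.1335,0],"aperture": 0.054},{"pos": [0.0305,0.1335,0],"aperture": 0.054},{"pos": [0.0305,0.1335,0],"aperture": 0.054},{"pos": [0.0305,0.1335,0],"aperture": 0.054},{"pos": [0.0305,0.1335,0],"aperture": 0.054},{"pos": [0.0305,0.1335,0],"aperture": 0.054},{"pos": [0.0305,0.1335,0],"aperture": 0.054},{"aperture": 0.054},{"aperture": 0.054},{"aperture": 0.054},{"aperture": 0.054}]'

```text
time: 30.15
ee_pos: [0.4407, -0.0134, 0.1541]
orientation: [-0.0, 1.0, 0.001, -0.001]
contact_force: [-0.1, -0.2, -1.4]
grip_width: 0.0597
gripper_force: 43.8
```

Run:
```python
from h import *
im,P=look(.2126,.03,.004)
a,d,K,T=grab("side"); p=np.linalg.inv(T)@[.441,-.014,.12,1]; u,v=int(K[0,2]+K[0,0]*p[0]/-p[2]),int(K[1,2]-K[1,1]*p[1]/-p[2])
save("w8",np.hstack([cv2.resize(im,(480,300)),cv2.resize(a[v-80:v+70,u-80:u+70],(300,300))]))
```

```text
tcp [ 0.4407 -0.0134  0.1541] disc [ 0.4478 -0.0136] r 0.0437 z 0.2123 5707
```

View pics/w8.png

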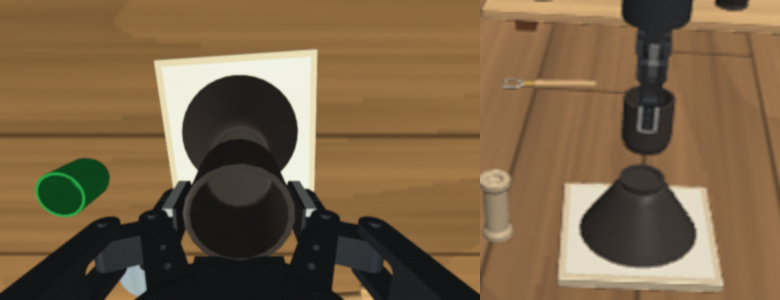

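The cup hangs upright above the large bowl's foot, and the stack sits flat on the shelf. Lowering it.

Converted, 0.012 m / 0.2 = 0.06, 0.001 m / 0.2 = 0.005.

Call:
drive_effector --deltas '[{"pos": [0.0025,0.005,0.06],"aperture": 0.054},{"pos": [0,0,0.06],"aperture": 0.054},{"pos": [0,0,0.05],"aperture": 0.054},{"pos": [0,0,0.03],"aperture": 0.054},{"pos": [0,0,0.02],"aperture": 0.054},{"pos": [0,0,0.01],"aperture": 0.054},{"aperture": 0.054},{"aperture": 0.054},{"aperture": 0.054}]'

```text
time: 31.0
ee_pos: [0.4422, -0.0153, 0.1091]
orientation: [-0.0, 1.0, -0.0, 0.0]
contact_force: [-0.6, 0.8, -1.2]
grip_width: 0.0596
gripper_force: 43.8
```

Call:
drive_effector --deltas '[{"pos": [0,0,0.005],"aperture": 0.054},{"aperture": 0.054},{"aperture": 0.054}]'

```text
time: 31.25
ee_pos: [0.4419, -0.0154, 0.1078]
orientation: [0.0, 1.0, -0.0, 0.0]
contact_force: [-0.2, -0.2, -0.4]
grip_width: 0.0597
gripper_force: 43.8
```

Converted, 0.001 m / 0.2 = 0.005.

Call:
drive_effector --deltas '[{"pos": [0,0,0.005],"aperture": 0.054},{"aperture": 0.054},{"aperture": 0.054}]'

```text
time: 31.5
ee_pos: [0.4418, -0.0154, 0.1066]
orientation: [0.0, 1.0, -0.0, -0.0]
contact_force: [0.4, 0.4, -2.0]
grip_width: 0.0594
gripper_force: 43.8
```

Call:
drive_effector --deltas '[{"pos": [0,0,0.004],"aperture": 0.054},{"aperture": 0.054}]'

```text
time: 31.67
ee_pos: [0.4418, -0.0154, 0.1058]
orientation: [0.0, 1.0, -0.0, -0.0]
contact_force: [-0.3, -0.4, -1.3]
grip_width: 0.0596
gripper_force: 43.8
```

Converted, 0.0008 m / 0.2 = 0.004.

Call:
drive_effector --deltas '[{"pos": [0,0,0.004],"aperture": 0.054},{"aperture": 0.054}]'

```text
time: 31.83
ee_pos: [0.4418, -0.0153, 0.105]
orientation: [0.0, 1.0, -0.0, -0.0]
contact_force: [-0.2, -0.3, -2.2]
grip_width: 0.0597
gripper_force: 43.8
```

Call:
drive_effector --deltas '[{"pos": [0,0,0.003],"aperture": 0.054},{"aperture": 0.054}]'

```text
time: 32.0
ee_pos: [0.4419, -0.0154, 0.1046]
orientation: [0.0, 1.0, -0.0, 0.0]
contact_force: [-0.6, 0.6, -0.5]
grip_width: 0.0592
gripper_force: 43.9
```

Call:
drive_effector --deltas '[{"pos": [0,0,0.002],"aperture": 0.054},{"aperture": 0.054}]'

```text
time: 32.17
ee_pos: [0.4419, -0.0153, 0.1045]
orientation: [0.0, 1.0, -0.0, 0.0]
contact_force: [-2.3, 0.1, 6.7]
grip_width: 0.0602
gripper_force: 44.5
```

Converted, -0.03 m / 0.2 = -0.15, -0.02 m / 0.2 = -0.1.

Call:
drive_effector --deltas '[{"pos": [0,0,-0.002],"aperture": 0.061},{"aperture": 0.063},{"aperture": 0.066},{"aperture": 0.07},{"aperture": 0.075},{"aperture": 0.08},{"aperture": 0.08},{"pos": [0,0,-0.05],"aperture": 0.08},{"pos": [0,0,-0.1],"aperture": 0.08},{"pos": [0,0,-0.15],"aperture": 0.08},{"pos": [0,0,-0.15],"aperture": 0.08},{"pos": [0,0,-0.15],"aperture": 0.08},{"aperture": 0.08},{"aperture": 0.08},{"aperture": 0.08}]' --force 20

```text
time: 33.42
ee_pos: [0.4416, -0.0154, 0.2241]
orientation: [0.0, 1.0, -0.0, -0.0]
contact_force: [-0.1, 0.3, -0.4]
grip_width: 0.0801
gripper_force: 0.0
```

Run:
```python
from h import *
im,P=look(.163,.03,.004)
a,d,K,T=grab("side"); p=np.linalg.inv(T)@[.441,-.014,.12,1]; u,v=int(K[0,2]+K[0,0]*p[0]/-p[2]),int(K[1,2]-K[1,1]*p[1]/-p[2])
save("w9",np.hstack([cv2.resize(im,(480,300)),cv2.resize(a[v-80:v+70,u-80:u+70],(300,300))]))
```

```text
tcp [ 0.4416 -0.0154  0.2241] disc [ 0.442  -0.0156] r 0.0301 z 0.1629 1322
```

View pics/w9.png

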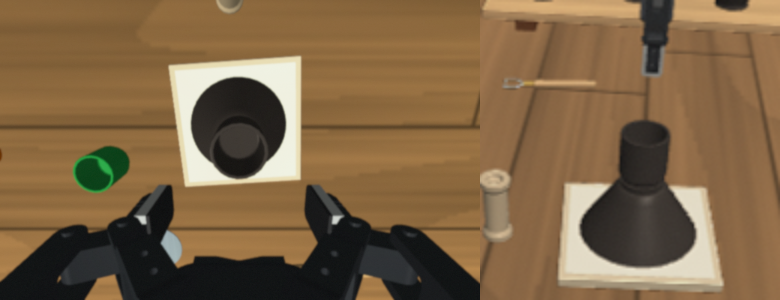

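The cup stands upright and centred. Its mouth is at (0.442, -0.0156) with the rim at z = 0.163, and the gripper is clear of it.

```bash
python3 -c "
from plant import order; print(order.close_job())"
```

```text
the job is handed in; nothing more can be done
None
```

The three bowls are nested rim down in the middle of the shelf, the cup stands upright on the large bowl's foot about 1 mm off centre, and the job was handed in at about 33 s; no verdict was shown.

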